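# Clear the jammed slate bar from the stone chute

### The job

A long slate bar has jammed across the stone chute with its ends under the yellow lips. Push it back up the chute until it is clear of the lips, lift it out, and lower it into the orange reject box, letting go only when it is below the box's rim. Leave everything else on the table where it is.

Things in the scene. Friction and masses are not known exactly. Their poses are not given: they have to be found in the camera images.
- lip_end (a point): Point on the stone chute's floor, on its centre line, level with the uphill end of the two yellow lips. Axes: x up the chute (the floor slopes at 30 degrees; its high end lies to the robot's left, away from the boxes), y to the left across it, z square to the floor, outwards. Fixed. Along x from here: floor's low end -160 mm, lips from -140 to 0, open part from 0 to +150 mm, then the green hopper.
- chute: The stone chute, fixed. Origin on the table under its low end; x level, towards the high end. Side walls 35 mm above the floor (29 mm beside the lips); inside width 145 mm in the open part, narrowing evenly from 10 mm above the lips' uphill end down to 100 mm at the low end. The yellow lips cover both sides, 28 to 32 mm above the floor, and leave a slot 76 mm wide along the middle.
- hopper_edge (a point): Middle of the lower edge of the green hopper's front plate, over the chute, 60 mm off its floor. The plate rises from here square to the sloping floor to 180 mm above it, leaning out over the open part, so a tool held upright does not fit there: come in square to the sloping floor.
- slate_mid (a point): Centre of the jammed bar: dark slate, 120 mm long (its y axis, across the chute), 40 mm wide (x, up the chute), 22 mm thick (z), 0.2 to 0.4 kg, loose. Flat on the chute floor, both ends under the yellow lips; its middle shows in the slot between them. It can be lifted only where all of it is past the lips; on the slope it may slide back if nothing holds it from below.
- reject_box: Orange open-topped reject box, fixed, empty. Origin at the centre of its underside; outside 170 mm along its x, 200 mm along its y, 80 mm high; walls and floor 5 mm thick; inner floor 5 mm above the table.
- good_box: Plywood open-topped box of good pebbles, fixed, 170 mm along x, 200 mm along y, 80 mm high; origin at the centre of its underside. Not for the slate bar.
- stone_a: Bystander: grey river stone, 76 mm across, 30 mm high, lying on the table; origin at its underside. To be left alone.
- stone_b: Bystander: rust-brown river stone, 64 mm across, 30 mm high, on the table; origin at its underside. To be left alone.
- tile_offcut: Bystander: flat terracotta tile offcut 70 x 55 x 14 mm on the table; origin at its underside. To be left alone.
- jar: Bystander: amber glass jar with white cap, 68 mm across, 100 mm high, standing; origin at its underside. To be left alone.
- cup: Bystander: white plastic cup, 76 mm across, 85 mm high, standing; origin at its underside. To be left alone.
- spatula: Bystander: steel spatula, 200 mm long, lying on the table; origin at about the middle of its length. To be left alone.
Not all that is in view belongs to the job. What is meant by the part that bears slate_mid is not red, and is the larger of those in its own colour.

How it is judged:
By the outcome, as a careful person would: the job done as asked, in the order asked, and still so for the second after the job is handed in, with the robot touching nothing.
It also fails if it takes over 51 s, if anything falls off the work surface, if the arm or the gripper's body presses on something with over 40 N, if the wrist force passes 120 N, or if a joint passes its speed limit or range.

### The arm

A 7-joint arm with a two-finger parallel gripper is mounted at the origin on the work surface. World frame = base frame: x ahead of the robot, y to its left, z up, the work surface at z = 0. Lengths are in mm, angles in degrees, forces in N, time in s.
With the tool pointing down it reaches from about 425 to 925 mm from the base axis. Payload 6.8 kg.
Tool frame: the origin (TCP) lies on the centre line of the jaws, within the pads' length; the fingertips stand 14 mm ahead of it and the grasp point (between the pads) lies 5 mm behind it; z points along the fingers, x is the direction in which the jaws open and shut, and the axes are right-handed (so a half turn about z gives the same grasp; the last joint's range is limited). The gripper opens to 85 mm and grips with 20 to 120 N. Pads are 22 mm wide; open, the fingers measure 114 mm over their backs; the gripper's body (76 mm by 85 mm) begins 54 mm behind the grasp point. The pads swing forward as they close: fully open they stand 13 mm farther back than shut.
Start: joints at [68.463, 27.33, 1.283, 89.118, -0.659, 63.558, -4.761], TCP at [178.62, -650.954, 245.308] pointing down, gripper open.
Joint ranges: [-169.35, 169.35], [-19.33, 120.38], [-80.79, 83.38], [13.8, 139.57], [-78.32, 258.32], [9.67, 109.79], [-169.56, 169.56]. Speed limits (degrees/s): [136.94, 136.94, 180, 180, 180, 180, 180].

### API

Orientations are given as [roll, pitch, yaw] about the fixed x, y, z axes, in that order (R = Rz(yaw) Ry(pitch) Rx(roll)).
In Python, from plant import manip gives the robot as it stands. Calls block until the motion is done:
- manip.reach(position, orientation): joint-space move of the TCP to a pose.
- manip.movel(position, frame=None, speed=150): straight line of the TCP; frame=None keeps the orientation; speed is the mean speed in mm/s.
- manip.move_joints(angles): joint-space move.
- manip.release() and manip.grasp(): open the fingers fully, or close them until they stop; the grip force is fixed at half the most.
- manip.hold(seconds).
- manip.solve_ik(position, orientation): joint angles nearest the present ones, or None.
- manip.capture(name): name is "scene" or "top"; returns a dict with "pixels" (420x560x3 uint8, red, green, blue), "camera_matrix" (3x3 intrinsics, pixels), "cam_to_world" (4x4, takes a point from camera to world coordinates). Camera axes: x right, y down, z forward; pixel columns grow to the right and rows downward; lengths in mm; the calibration is good to about 2 mm. A picture is of the moment at which its call begins. There is no depth.
A pose or a line that the arm cannot do raises manip.Unreachable and nothing moves.
- manip.sign_off(): hands the job in, once; it reports no verdict.
Readings, each from a call of its own:
- manip.get_time(): time.
- manip.get_joints(): joint angles.
- manip.get_joint_velocities(): joint speeds.
- manip.get_tau(): joint torques, N m.
- manip.get_tool_pos(): TCP position.
- manip.get_tcp_rot(): TCP orientation.
- manip.get_ft_force(): force on the tool from outside, world axes, zero at the start.
- manip.get_torque(): the same for the moment, N m.
- manip.get_width(): finger opening in mm.
Only numpy, scipy, OpenCV 4.12 (cv2) and the standard library are available. Lean on these libraries where they do the work, as an engineer would, in place of code of your own. Each camera call takes 0.05 s, during which the arm holds its last target.

## Working session

There is one attempt and no reset: what is moved stays moved. The work goes in short steps, each a Python script; the robot and the scene stay as the last script left them, time stands still between calls to the robot, and variables do not carry over. Pictures are saved under pics/ and viewed, and the job is handed in when it is done.

```bash
mkdir -p pics; ls; python3 - <<'E'
from plant import manip
import cv2,numpy as np,pickle
d={}
for n in("scene","top"):
    c=manip.capture(n);d[n]=c
    cv2.imwrite(f"pics/{n}0.png",cv2.cvtColor(c["pixels"],cv2.COLOR_RGB2BGR))
    print(n,np.round(c["camera_matrix"],1).tolist(),np.round(c["cam_to_world"],3).tolist())
pickle.dump(d,open("cap0.pkl","wb"))
print(manip.get_time(),manip.get_tcp_rot())
E
```

```text
pics
scene [[425.7, 0.0, 282.8], [0.0, 425.7, 207.0], [0.0, 0.0, 1.0]] [[0.68, 0.56, -0.474, 1173.904], [0.733, -0.525, 0.432, -512.141], [-0.006, -0.641, -0.767, 1143.811], [0.0, 0.0, 0.0, 1.0]]
top [[518.0, 0.0, 279.8], [0.0, 518.0, 217.5], [0.0, 0.0, 1.0]] [[-0.031, -0.979, 0.199, 274.635], [-1.0, 0.031, -0.003, 44.226], [-0.004, -0.199, -0.98, 1574.231], [0.0, 0.0, 0.0, 1.0]]
0.1 [ 1.79993136e+02  9.27191358e-02 -7.46575675e+01]
```

View pics/scene0.png

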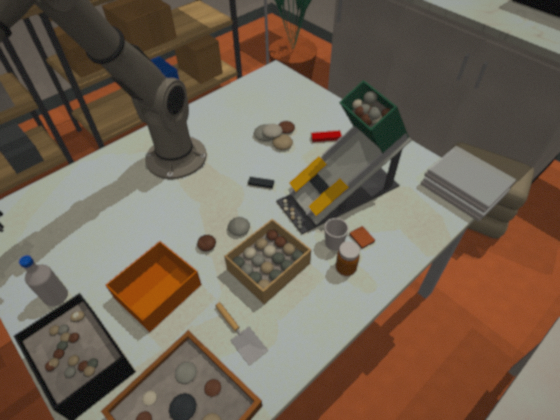

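View pics/top0.png

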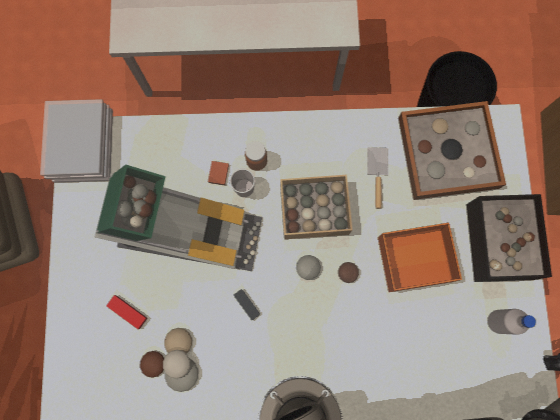

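```bash
python3 - <<'E'
import cv2
t=cv2.imread("pics/top0.png");s=cv2.imread("pics/scene0.png")
cv2.imwrite("pics/t_crop.png",cv2.resize(t[155:335,90:290],None,fx=4,fy=3.3333*1.0 if 0 else 3.3333,interpolation=cv2.INTER_CUBIC)[:600,:800])
cv2.imwrite("pics/s_crop.png",cv2.resize(s[75:235,240:420],None,fx=3.75,fy=3.75,interpolation=cv2.INTER_CUBIC))
E
```

```text
(no output)
```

View pics/t_crop.png

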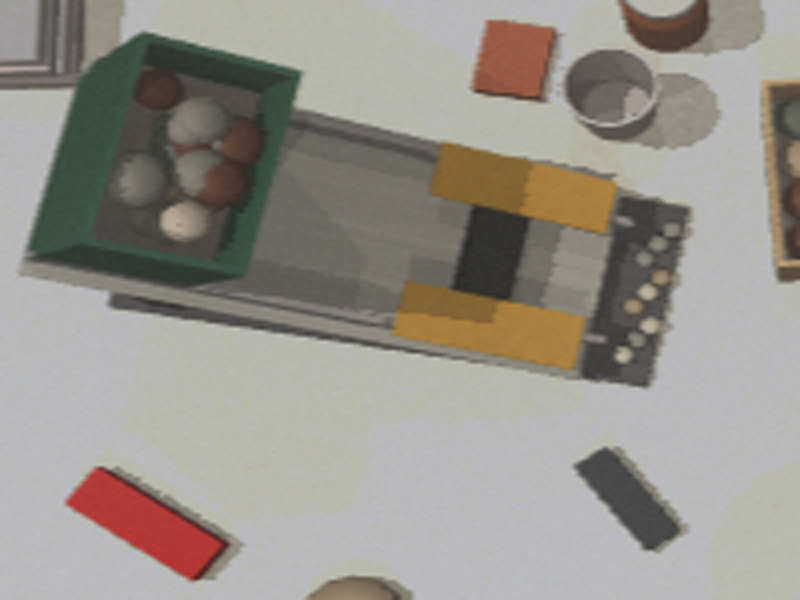

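View pics/s_crop.png

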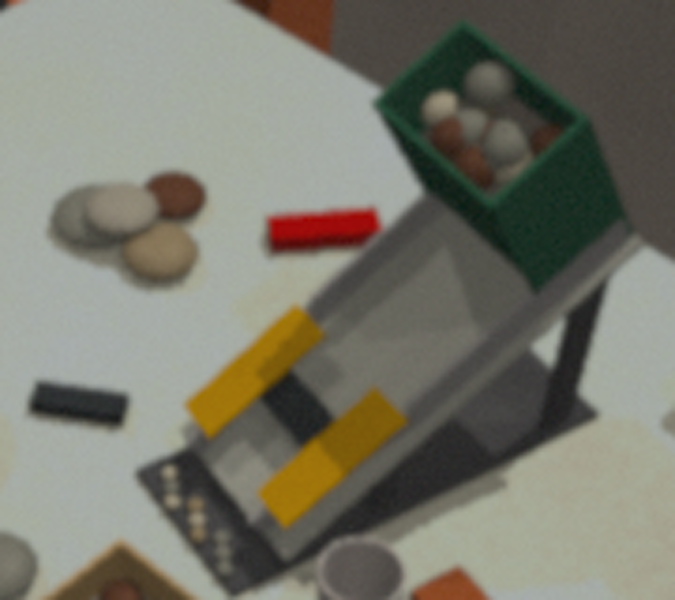

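The top view shows three bar-like things: a dark bar in the chute slot at about (213,232), a small dark bar loose on the table at (246,304), and a red bar at (127,312). Slate_mid is the one in the chute: it isn't red, it's wider than the loose dark bar, and both ends run under the yellow lips. The two crops confirm this. Next I'll measure the lip corners in both views.

```bash
cat > h.py <<'E'
import cv2,numpy as np,pickle
from scipy.optimize import least_squares
def proj(c,P):
    P=np.atleast_2d(P);T=np.linalg.inv(c["cam_to_world"]);q=P@T[:3,:3].T+T[:3,3]
    q=q@np.asarray(c["camera_matrix"]).T;return q[:,:2]/q[:,2:]
def ray(c,px):
    d=np.linalg.solve(c["camera_matrix"],[px[0],px[1],1]);T=np.asarray(c["cam_to_world"]);return T[:3,3],T[:3,:3]@d
def onz(c,px,z):
    o,d=ray(c,px);return o+d*(z-o[2])/d[2]
def tri(cs,pxs):
    A=np.zeros((3,3));b=np.zeros(3)
    for c,p in zip(cs,pxs):
        o,d=ray(c,p);d=d/np.linalg.norm(d);M=np.eye(3)-np.outer(d,d);A+=M;b+=M@o
    return np.linalg.solve(A,b)
def mask(c,lo,hi,roi,k=6):
    x0,y0,x1,y1=roi;im=cv2.resize(c["pixels"][y0:y1,x0:x1],None,fx=k,fy=k,interpolation=cv2.INTER_CUBIC)
    return cv2.inRange(cv2.cvtColor(im,cv2.COLOR_RGB2HSV),lo,hi)
def quads(m,roi,n=2,k=6):
    cs,_=cv2.findContours(m,cv2.RETR_EXTERNAL,cv2.CHAIN_APPROX_NONE)
    out=[]
    for q in sorted(cs,key=cv2.contourArea)[-n:]:
        h=cv2.approxPolyN(q,4,ensure_convex=True).reshape(-1,2).astype(float)
        out.append(((h+.5)/k-.5+np.array(roi[:2]),cv2.contourArea(q)/k/k))
    return out
def Rx(y):
    y=np.radians(y);s=np.radians(30)
    x=np.array([np.cos(s)*np.cos(y),np.cos(s)*np.sin(y),np.sin(s)])
    yy=np.array([-np.sin(y),np.cos(y),0]);return np.c_[x,yy,np.cross(x,yy)]
E
python3 - <<'E'
from h import *
d=pickle.load(open("cap0.pkl","rb"))
for n,roi in(("top",(180,185,260,275)),("scene",(280,145,365,225))):
    m=mask(d[n],(15,140,60),(35,255,255),roi)
    for q,a in quads(m,roi): print(n,np.round(q,1).tolist(),round(a))
    # dark slate
    m=mask(d[n],(0,0,0),(179,255,58),roi)
    for q,a in quads(m,roi): print(' dark',np.round(q,1).tolist(),round(a))
E
```

```text
top [[243.8, 209.2], [240.8, 224.6], [197.2, 212.9], [200.6, 197.2]] 672
top [[235.8, 249.9], [232.4, 265.2], [187.8, 254.9], [191.9, 238.8]] 706
 dark [[246.2, 257.6], [245.6, 257.9], [244.6, 257.8], [244.8, 257.6]] 0
 dark [[221.8, 220.1], [216.8, 244.6], [202.8, 241.1], [208.1, 216.1]] 340
scene [[327.2, 164.9], [295.2, 192.4], [289.1, 182.2], [318.9, 155.2]] 461
scene [[348.6, 186.9], [315.9, 216.1], [305.6, 204.4], [339.4, 177.9]] 550
 dark [[315.9, 224.4], [301.9, 224.4], [282.6, 198.4], [290.9, 194.2]] 212
 dark [[364.4, 188.8], [364.4, 202.4], [312.6, 228.1], [359.6, 185.4]] 474
```

```bash
python3 - <<'E'
from h import *
d=pickle.load(open("cap0.pkl","rb"));T,S=d["top"],d["scene"]
L=np.array([[0,-38,32],[-140,-38,32],[0,38,32],[-140,38,32]],float)
pt=np.array([[197.2,212.9],[240.8,224.6],[191.9,238.8],[235.8,249.9]])
ps=np.array([[339.7,178.2],[308.4,206],[327.2,164.9],[295.2,192.2]])
for a,b in zip(pt,ps): print(tri((T,S),(a,b)).round(1))
f=lambda p:np.r_[(proj(T,L@Rx(p[3]).T+p[:3])-pt).ravel(),(proj(S,L@Rx(p[3]).T+p[:3])-ps).ravel()]
r=least_squares(f,[500,220,100,80],loss="soft_l1");print(r.x.round(2),r.fun.round(1).reshape(-1,2).tolist())
p=r.x;R=Rx(p[3]);print("low end floor z",(p[:3]+R@[-160,0,0]).round(1), "check rim hopper etc")
# slate: top surface z=22 corners visible: edges
o,n=p[:3]+R@[0,0,22],R[:,2]
for q in [(221.8,220.1),(216.8,244.6),(202.8,241.1),(208.1,216.1)]:
    a,v=ray(T,q);P=a+v*((o-a)@n)/(v@n);print("slate",((P-p[:3])@R).round(1))
# reject box rim
roi=(370,215,470,300);m=mask(T,(3,150,60),(16,255,255),roi)
for q,a in quads(m,roi,1): print([onz(T,x,80).round(1).tolist() for x in q])
pickle.dump(p,open("p.pkl","wb"))
im=cv2.cvtColor(T["pixels"],cv2.COLOR_RGB2BGR);ims=cv2.cvtColor(S["pixels"],cv2.COLOR_RGB2BGR)
pts=[[x,y,0] for x in(-160,0,10) for y in(0,)]+L.tolist()+[[150,0,60],[150,0,180],[10,72.5,35],[10,-72.5,35],[150,-72.5,35],[150,72.5,35]]
for c,i,n,w in((T,im,"t",(90,155)),(S,ims,"s",(240,75))):
    i=cv2.resize(i[w[1]:w[1]+180,w[0]:w[0]+200],None,fx=3.3,fy=3.3)
    for q in proj(c,np.array(pts)@R.T+p[:3]): cv2.circle(i,tuple(int((q[k]-w[k]+.5)*3.3) for k in(0,1)),3,(255,0,255),1)
    cv2.imwrite(f"pics/{n}_ov.png",i)
E
```

```text
[588.3 274.9 135.5]
[564.  157.2  68.5]
[515.5 291.2 132.7]
[488.5 172.   64.5]
[554.92 298.63 107.37  78.01] [[-0.2, -0.2], [0.0, 0.1], [-0.5, -0.1], [0.0, -0.2], [0.0, 0.1], [-0.6, 0.8], [-0.7, -0.5], [0.4, -0.1]]
low end floor z [526.1 163.1  27.4] check rim hopper etc
slate [-82.  -38.1  22. ]
slate [-82.2  35.5  22. ]
slate [-38.1  35.5  22. ]
slate [-38.1 -38.8  22. ]
[[380.9, -475.7, 80.0], [354.8, -276.9, 80.0], [522.8, -254.3, 80.0], [548.8, -453.4, 80.0]]
```

```bash
python3 -c "
import cv2,numpy as np
a=cv2.imread('pics/t_ov.png');b=cv2.imread('pics/s_ov.png');i=np.hstack([a,b]);cv2.imwrite('pics/ov.png',cv2.resize(i,None,fx=.6,fy=.6) if 0 else i[:, :]);print(i.shape)"
```

```text
(594, 1320, 3)
```

View pics/t_ov.png

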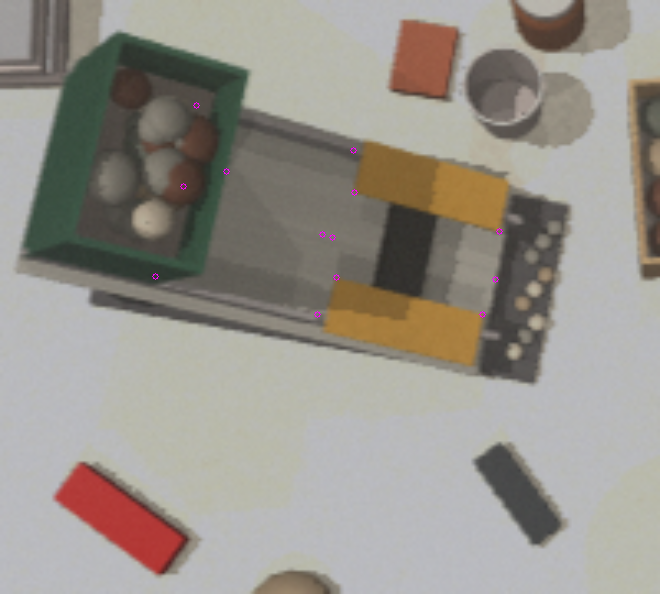

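View pics/s_ov.png

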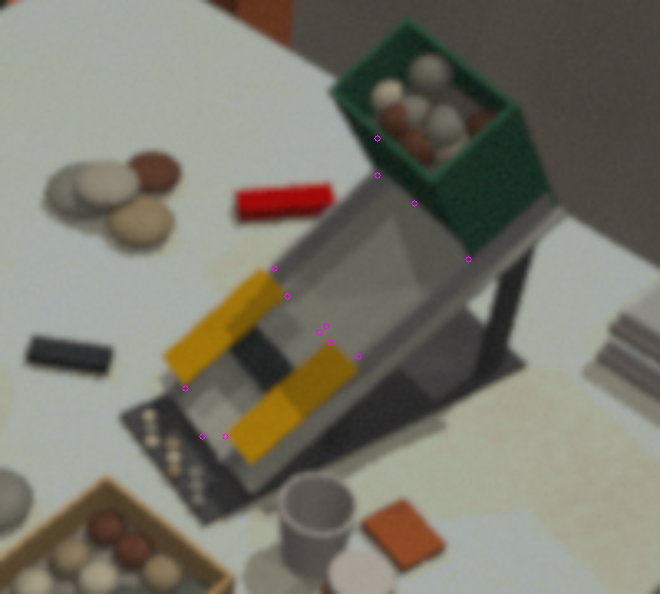

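The overlay agrees with the chute model within 1 px. The slate lies at chute x of about -82 to -42, where the walls are about 121 mm apart, so a 120 mm bar would wedge there. The reject box rim measures 170 x 200. Next I'll check the IK waypoints and the height of the bottle near the start pose.

```bash
cat >> h.py <<'E'
from scipy.spatial.transform import Rotation as Ro
p=None
try: p=pickle.load(open("p.pkl","rb"))
except Exception: pass
def W(x,y,z): return (p[:3]+Rx(p[3])@[x,y,z]).tolist()
def chute_rpy(sgn=1):
    R=Rx(p[3]);z=-R[:,2];x=sgn*R[:,0];return Ro.from_matrix(np.c_[x,np.cross(z,x),z]).as_euler("xyz",degrees=True).tolist()
E
python3 - <<'E'
from h import *
from plant import manip
d=pickle.load(open("cap0.pkl","rb"));T,S=d["top"],d["scene"]
print("bottle cap",tri((T,S),((529,321),(27,261))).round())
for c,n,roi in((S,"scene",(100,230,210,335)),(T,"top",(370,215,470,300))):
    for q,a in quads(mask(c,(3,150,60),(16,255,255),roi),roi,1): print(n,q.round(1).tolist())
for s in(1,-1):
    r=chute_rpy(s);print(s,np.round(r,1))
    for x,z in((-61,150),(-61,8),(50,8),(50,130)):
        j=manip.solve_ik(W(x,0,z),r);print(x,z,np.round(W(x,0,z)),None if j is None else np.round(j,0))
for yaw in(7.7,97.7,-82.3,187.7):
    for z in(250,30):
        j=manip.solve_ik([452,-365,z],[180,0,yaw]);print(yaw,z,None if j is None else np.round(j,0))
E
```

```text
bottle cap [ 260. -598.  194.]
scene [[206.4, 278.6], [149.4, 331.4], [102.4, 286.9], [159.6, 241.1]]
top [[461.6, 279.4], [393.1, 290.8], [381.1, 233.1], [448.2, 222.2]]
1 [180. -30.  78.]
-61 150 [528. 174. 207.] [ 28.  23. -46. 115. -19.  37.  79.]
-61 8 [543. 243.  84.] [ 19.  38. -46. 116.   0.  20.  61.]
50 8 [563. 337. 139.] [  1.  32. -35. 110. -14.  25.  64.]
50 130 [550. 277. 245.] [ 14.  22. -42. 109. -16.  37.  65.]
-1 [-180.   30. -102.]
-61 150 [528. 174. 207.] [ 16.  19. -30. 116. -30.  38. -92.]
-61 8 [543. 243.  84.] [  6.  33. -29. 117. -31.  21. -91.]
50 8 [563. 337. 139.] [  -7.   29.  -23.  110.  -29.   26. -104.]
50 130 [550. 277. 245.] [   8.   20.  -35.  109.  -21.   38. -110.]
7.7 250 [ 51.  20. -23. 101.   9.  61.  33.]
7.7 30 [ 47.  36. -18. 110.  18.  37.  25.]
97.7 250 [ 63.  23. -40. 100.  16.  63. 116.]
97.7 30 [ 59.  39. -35. 109.  33.  42. 103.]
-82.3 250 [ 36.  18.  -4. 102.   2.  60. -51.]
-82.3 30 [ 35.  35.  -3. 110.   3.  35. -52.]
187.7 250 [  23.   18.   12.  103.   -4.   59. -135.]
187.7 30 [  22.   36.   14.  111.  -15.   35. -126.]
```

```bash
python3 - <<'E'
from h import *
from plant import manip
x,y,z=manip.get_tool_pos()
manip.movel([x,y,z+50])
r=chute_rpy(1)
manip.reach(W(-61,0,150),r)
manip.movel(W(-61,0,48),speed=120)
R=Rx(p[3]);print(manip.get_time(),((manip.get_tool_pos()-p[:3])@R).round(1),manip.get_ft_force(),manip.get_width())
for n,w in(("top",(150,170)),("scene",(250,100))):
    c=manip.capture(n);i=cv2.cvtColor(c["pixels"],cv2.COLOR_RGB2BGR)
    cv2.imwrite(f"pics/{n}1.png",cv2.resize(i[w[1]:w[1]+130,w[0]:w[0]+150],None,fx=4,fy=4))
E
```

```text
4.7167 [-60.9  -0.5  48.5] [-0.37824731 -0.27072504  0.73655188] 84.9497054856685
```

View pics/scene1.png

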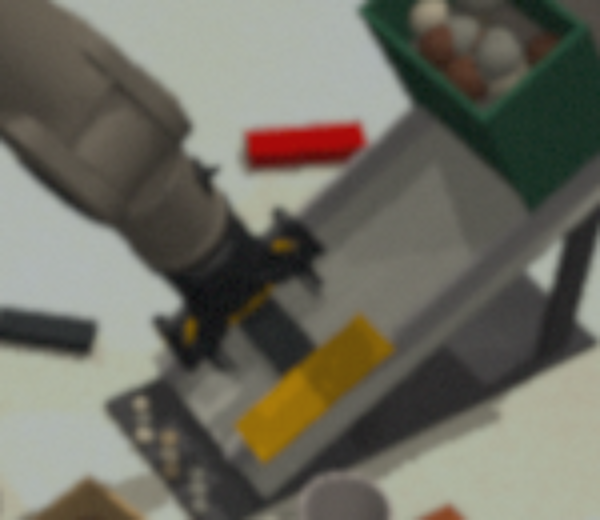

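View pics/top1.png

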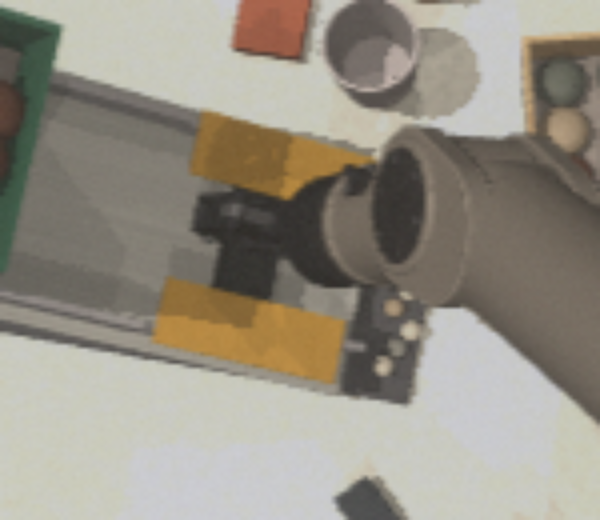

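The scene crop shows the fingers at about (295,245) and (190,335), on either side of the dark bar at (270,330) and inside the slot. The top crop agrees, with the uphill finger at (225,212) above the gap. I'll descend in steps while watching the force, then push.

```bash
python3 - <<'E'
from h import *
from plant import manip
R=Rx(p[3])
def st(t=""):
    print(t,round(manip.get_time(),2),((manip.get_tool_pos()-p[:3])@R).round(1),(R.T@manip.get_ft_force()).round(1),round(manip.get_width(),1))
st()
for z in(25,15,10):
    manip.movel(W(-61,0,z),speed=60);st("down")
    if np.linalg.norm(manip.get_ft_force())>12: break
else:
    for x in(-45,-30,-10,15,35,50):
        manip.movel(W(x,0,10),speed=50);st("push")
        if np.linalg.norm(manip.get_ft_force())>40: break
for n,w in(("top",(120,170)),("scene",(270,80))):
    c=manip.capture(n);i=cv2.cvtColor(c["pixels"],cv2.COLOR_RGB2BGR)
    cv2.imwrite(f"pics/{n}2.png",cv2.resize(i[w[1]:w[1]+130,w[0]:w[0]+150],None,fx=4,fy=4))
E
```

```text
4.82 [-60.9  -0.6  48.7] [ 0.1 -0.6 -0.3] 85.6
down 5.35 [-61.    0.4  24.5] [0.2 0.7 0.3] 85.3
down 5.67 [-61.1   0.3  14.6] [-0.1  0.   0.6] 85.5
down 5.92 [-61.    0.2   9.8] [-0.   0.5  0.2] 85.3
push 6.38 [-44.4   0.   10.1] [-0.2  0.7  0.3] 85.2
push 6.83 [-29.2   0.   10. ] [-0.9  0.6  0.1] 85.2
push 7.38 [-9.1  0.  10. ] [-0.3 -0.4 -0. ] 85.4
push 8.03 [15.8  0.1 10. ] [-0.6 -0.3 -0.4] 85.5
push 8.58 [35.9  0.1 10. ] [ 0.2 -0.7 -0.1] 85.5
push 9.03 [51.   0.1 10. ] [ 0.4 -0.4  0.3] 85.5
```

View pics/scene2.png

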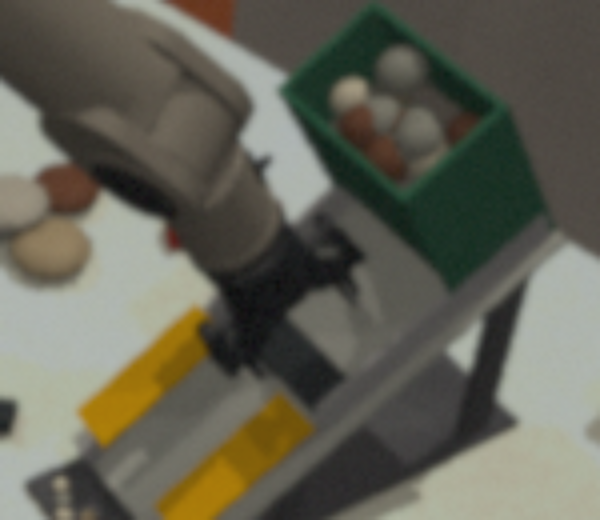

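View pics/top2.png

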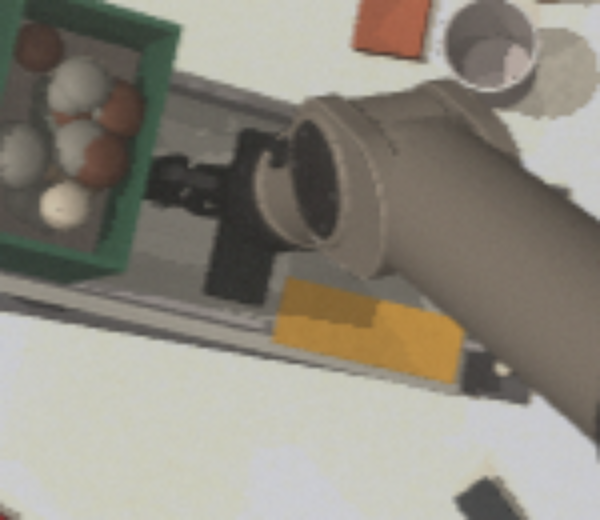

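The bar has come uphill square, past the lips, and rests against the downhill finger: top crop (240,225), with its lower edge just above the lip end at (285,280). I'll raise the TCP a little to allow for the pads swinging forward, close, then lift square to the floor.

```bash
python3 - <<'E'
from h import *
from plant import manip
R=Rx(p[3])
def st(t=""):
    print(t,round(manip.get_time(),2),((manip.get_tool_pos()-p[:3])@R).round(1),(R.T@manip.get_ft_force()).round(1),round(manip.get_width(),1))
manip.movel(W(52,0,16),speed=40);st()
manip.grasp();st("grasp")
if 34<manip.get_width()<46:
    manip.movel(W(50,0,40),speed=60);st("lift")
    manip.movel(W(45,0,140),speed=120);st("lift")
for n,w in(("top",(120,130)),("scene",(230,60))):
    c=manip.capture(n);i=cv2.cvtColor(c["pixels"],cv2.COLOR_RGB2BGR)
    cv2.imwrite(f"pics/{n}3.png",cv2.resize(i[w[1]:w[1]+150,w[0]:w[0]+190],None,fx=4,fy=4))
E
```

```text
9.44 [52.1 -0.3 16.4] [ 0.3 -0.8 -0.3] 85.3
grasp 9.93 [49.9 -0.6 16.4] [-5.   0.5  6.5] 38.4
lift 10.48 [50.1 -0.2 40.4] [-0.4  0.8 -2.6] 38.7
lift 11.47 [ 44.8   0.5 139.4] [-0.9 -0.5 -2.7] 38.7
```

View pics/scene3.png

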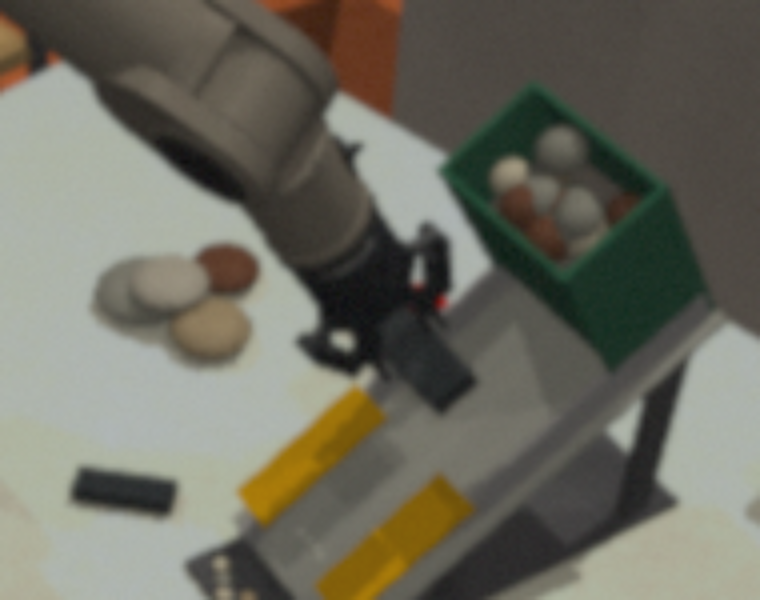

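View pics/top3.png

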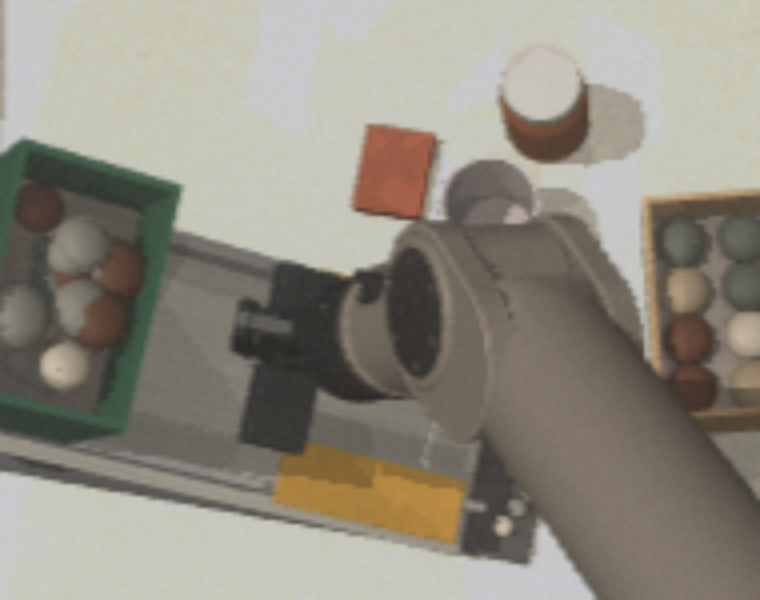

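The bar is held square in the jaws (width 38.7) and clear of the chute. I'll carry it to above the reject box.

```bash
python3 - <<'E'
from h import *
from plant import manip
def st(t=""):
    print(t,round(manip.get_time(),2),manip.get_tool_pos().round(1),manip.get_ft_force().round(1),round(manip.get_width(),1))
x,y,z=manip.get_tool_pos()
manip.movel([x-5,y-40,z+50]);st()
manip.reach([452,-365,280],[180,0,7.7]);st()
manip.movel([452,-365,130]);st()
print(manip.get_tcp_rot().round(1))
for n,w in(("top",(350,180)),("scene",(70,170))):
    c=manip.capture(n);i=cv2.cvtColor(c["pixels"],cv2.COLOR_RGB2BGR)
    cv2.imwrite(f"pics/{n}4.png",cv2.resize(i[w[1]:w[1]+150,w[0]:w[0]+190],None,fx=4,fy=4))
E
```

```text
12.14 [542.6 228.9 299.8] [ 0.8  0.2 -2.8] 38.8
 14.28 [ 452.9 -363.7  280. ] [-0.3 -0.8 -1.7] 38.9
 15.43 [ 452.6 -365.4  130.9] [ 0.2 -0.5 -1.1] 38.8
[ 1.799e+02 -1.000e-01  7.700e+00]
```

View pics/scene4.png

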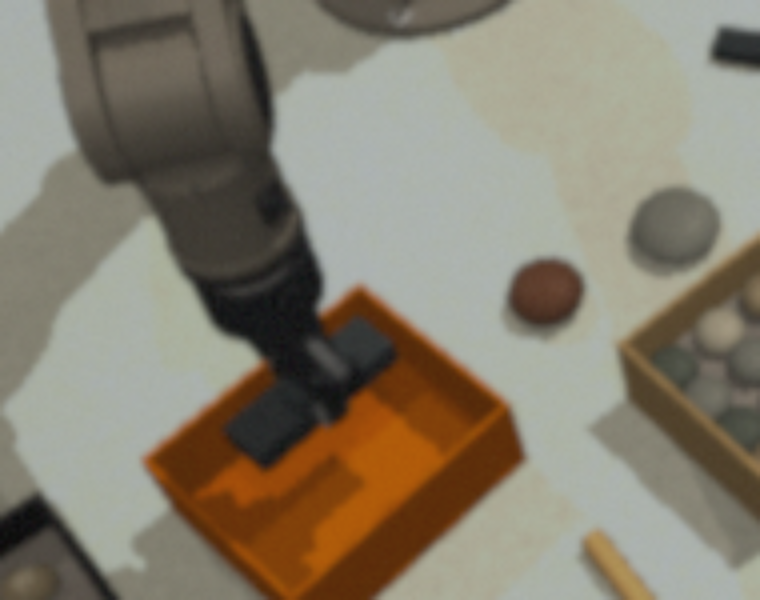

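View pics/top4.png

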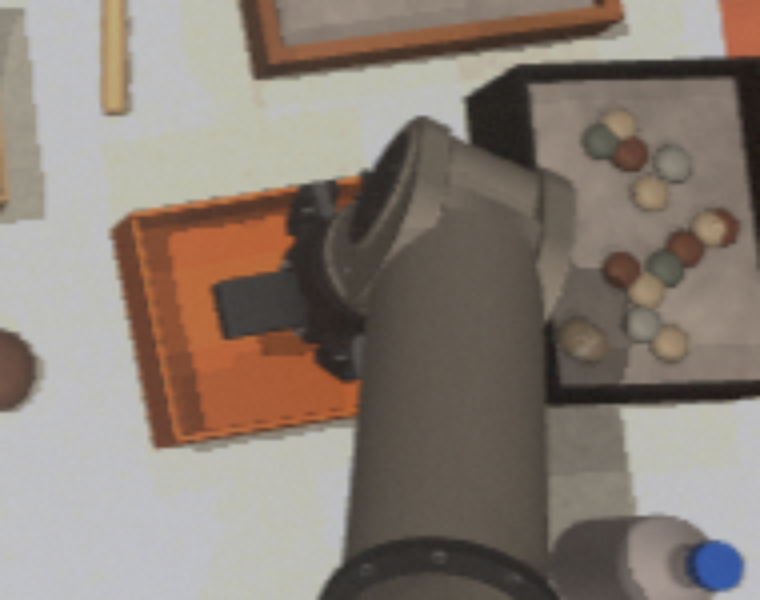

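The bar is parallel to the box's long sides and centred. Now I'll lower it, release, retreat and check.

```bash
python3 - <<'E'
from h import *
from plant import manip
def st(t=""):
    print(t,round(manip.get_time(),2),manip.get_tool_pos().round(1),manip.get_ft_force().round(1),round(manip.get_width(),1))
ok=True
for z in(70,45,32,27):
    manip.movel([452,-365,z],speed=70);st()
    if np.linalg.norm(manip.get_ft_force())>15: ok=False;break
if ok or z<=32:
    manip.release();manip.hold(.2);st("rel")
    manip.movel([452,-365,140],speed=80);st()
    manip.movel([452,-365,280]);manip.reach([560,-130,330],[180,0,7.7]);manip.hold(.3);st()
d={}
for n in("top","scene"):
    c=manip.capture(n);d[n]=c
    cv2.imwrite(f"pics/{n}5.png",cv2.cvtColor(c["pixels"],cv2.COLOR_RGB2BGR))
pickle.dump(d,open("cap5.pkl","wb"))
E
```

```text
16.54 [ 452.4 -365.2   70.4] [-0.8 -0.1 -2.6] 38.6
 17.05 [ 451.7 -364.8   44.4] [-0.  -0.1 -2.5] 39.2
 17.38 [ 451.6 -364.7   31.4] [ 0.5  0.1 -1.9] 39.1
 17.63 [ 451.8 -364.9   26.8] [-0.1 -0.2 -2.9] 39.4
rel 18.36 [ 452. -365.   27.] [-0.3  0.7 -0.2] 85.3
 19.93 [ 451.7 -364.8  139.4] [0.3 0.1 0.4] 85.4
 22.33 [ 559.7 -131.2  329.8] [-0.2  0.1 -0.4] 85.5
```

View pics/scene5.png

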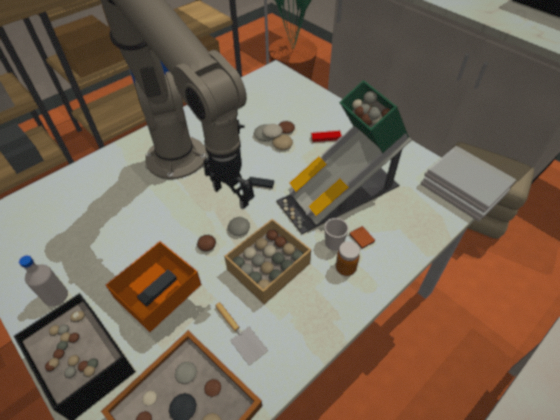

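View pics/top5.png

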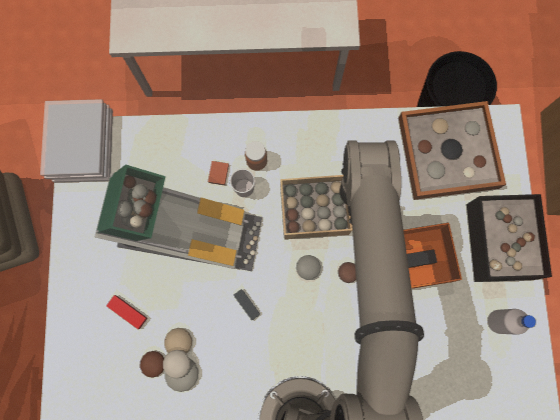

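The bar lies flat on the box floor (scene (157,288), top (423,257)). The chute slot is empty, and the stones, tile, jar, cup, spatula and loose bars are at the same pixels as before. Handing in.

```bash
python3 -c "
from plant import manip
print(manip.get_time(),manip.get_joint_velocities().round(2));manip.sign_off()"
```

```text
22.4333 [-0.34  0.01 -0.28 -0.04  0.05  0.04  0.09]
the job is handed in; nothing more can be done
```

The slate bar is out of the chute and lying flat on the floor of the orange reject box. I handed the job in at 22.4 s of the 51 s allowed.

- **How it was done:** I pushed the bar up the slot with the downhill finger of the open gripper until it was past the lips. I then gripped it across its 40 mm width, lifted it square to the chute floor and carried it over. I let go with its underside about 10 mm above the table, which puts its top about 48 mm below the rim.
- **Last checks:** Both final pictures show the bar in the box and the slot empty. By eye, everything in view is where it was at the start; the arm hid part of the box area in the top view, but the scene view shows it. No force I read went over about 8 N. I read forces only between moves, so peaks during a move were not recorded.
- **Disagreements:** None that mattered. The fingers read 38.4 to 39.4 mm apart on the bar, against its nominal 40 mm, and the chute fit was within 1 pixel.

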